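Hang the lift-off door of the cooling box

TASK

Take the blue door out of the wooden rack and hang it on the cooling box: holding it standing well open, lower it so that both brass sockets go fully home on the two steel pintles (the hinge post may be clamped anywhere along its slot, so feel for it). Then swing the door shut against its stop and let go. Work gently, and leave the candle in the box, the dropper bottle and the lidded jar where they are.

Things in the scene. Friction and masses are not known exactly. Their poses are not given: they have to be found in the camera images.
- cooling_box: Fixed lidless plywood box, walls 150 mm high, a candle inside. Origin on the table under the right end of the hinge slot; x points from the open front into the box, y left along the front, z up. Box at x 22 to 110, y 38 to 140 mm; hinge post to its right. Shut, the door stands along +y from the hinge axis; it opens towards -x (along -x at 90 degrees). Axes of slot_end, slot_left, door_stop: as this.
- slot_end (a point): Right end of the hinge axis' range, 45 mm up. The dark steel post (16 mm square, 145 mm high, 36 mm right of the hinge axis) is clamped in a slot: the true hinge axis is at an unmeasured place between slot_end and slot_left, x = 0 and y = 0 to 17 mm of cooling_box, new every time. The clamp holds against 60 N sideways.
- slot_left (a point): Left end of the hinge axis' range, 17 mm left (+y) of slot_end, 45 mm up. The post has two arms, 16 mm wide, 8 mm thick, tops 45 and 125 mm above the table, reaching left. On each stands a steel pintle, 8 mm thick, 18 mm long, tip chamfered 0.5 mm (tips 63 and 143 mm up), both on the hinge axis. Bring the lower socket in from the front, under the upper arm (underside 117 mm up).
- door_stop (a point): Middle of the front face of the wooden door stop at the box's left: an upright 22 mm wide, 150 mm high, front face at x = 8 mm of cooling_box, y = 126 to 148 mm. The shut door's back rests on it.
- door: Loose blue door, about 0.2 kg, 12 mm thick. Origin = door_socket. y points from the socket axis to the free edge, z up, x through the thickness to its back. Panel from 12 to 142 mm in y, -25 to +120 mm in z. Plain top edge, grip from above beyond 50 mm from the axis. Black knob 15 mm out of the -x face at y 125, z 40 mm. Yaw relative to cooling_box: 0 is shut, positive is open.
- door_center (a point): Centre of the door's panel: 77 mm from the socket axis, half-way up (72.5 mm below its top edge). Axes as the door.
- door_socket (a point): Centre of the mouth (lower end) of the lower of the door's two brass hinge sockets: barrels 28 mm outside, 10 mm bore, open at both ends, 24 mm high, lower ends 80 mm apart in height. Fully home both rest on the arms: this point 45 mm above the table, the panel's lower edge 20 mm above it. Axes as the door.
- rack: Fixed wooden rack, 50 x 94 mm, with a slot 15 mm wide along its y axis; slot floor 12 mm, wall tops 44 mm above the table. Origin on the table under its centre. The door starts upright in the slot, its panel's middle over the rack's origin, its y along the rack's y.
- candle: Amber glass candle jar, 69 mm in diameter, 88 mm high, standing in the cooling box; origin under its centre. To be left alone.
- dropper: Small amber dropper bottle, 33 mm in diameter, 104 mm high, to the right of the cooling box; origin under its centre. To be left alone.
- lidded_jar: Amber candle jar with a gold lid, 72 mm in diameter, 90 mm high, to the right of the cooling box; origin under its centre. To be left alone.
Not all that is in view belongs to the job. There is more than one size of the door; the one meant has the size given above.

How it is judged:
By the outcome, as a careful person would: the job done as asked, in the order asked, and still so for the second after the job is handed in, with the robot touching nothing.
It also fails if it takes over 72 s, if anything falls off the work surface, if the arm or the gripper's body presses on something with over 40 N, if the wrist force passes 120 N, or if a joint passes its speed limit or range.

ROBOT

A 6-joint arm with a two-finger parallel gripper is mounted at the origin on the work surface; the furniture and walls round the work are solid. World frame = base frame: x ahead of the robot, y to its left, z up, the work surface at z = 0. Lengths are in m, angles in rad, forces in N, time in s.
With the tool pointing down it reaches from about 0.225 to 0.875 m from the base axis. Payload 3.4 kg.
Tool frame: the origin (TCP) lies midway between the tips of the shut fingers; the grasp point (between the pads) lies 19 mm behind it; z points along the fingers, y is the line along which they close (so a half turn about z gives the same grasp; the last joint's range is limited). The gripper opens to 85 mm and grips with 20 to 120 N. Pads are 22 mm wide; open, the fingers measure 114 mm over their backs; the gripper's body (76 mm by 85 mm) begins 54 mm behind the grasp point. The pads swing forward as they close: fully open they stand 13 mm farther back than shut.
Start: joints at [-1.258, 0.276, 1.505, -0, 1.361, -0.121], TCP at [0.242, -0.522, 0.205] pointing down, gripper open.
Joint ranges: [-2.89, 2.89], [-0.75, 2.08], [0.22, 2.7], [-1.18, 4.32], [0.11, 2.71], [-2.7, 2.7]. Speed limits (rad/s): [2.57, 2.57, 3.14, 3.14, 3.14, 3.14].

INTERFACE

Orientations are given as a unit quaternion [w, x, y, z].
In Python, from rig import * gives the robot as it stands.
- The arm moves only by the tool apply_moves, never from a script. Its argument "steps" is one flat list of numbers, 4 for each row, row after row: the shift along the world's x, y, z in cm, then the turn about the world's z in degrees. A call has 1 to 8 rows; each row is the pose to reach, as a shift and turn from the pose commanded when the call began; what a row does not reach only later rows make up. A row lasts 1/12 s, in which the tool goes at most 41.7 mm and 7.16 degrees, less where a joint would pass 70% of its speed; a pose out of reach is approached as far as the arm can. A call with a gripper value outside its range is refused whole. "jaw" is the closure in counts, from 0 (fully open) to 255 (shut), set as the call begins (left out, the last holds). The fingers move at their own pace and stop on an object; "newtons" is the grip in N (left out, the last holds). Time passes only in rows, so rows that repeat a pose let the fingers close. It gives the time, the measured TCP pose, the force, the opening and the grip force at its end, in the units of the state.
- get_state(): the state, without advancing time (a new reading comes with each control period).
- get_image(name): name is "scene" or "side" or "wrist"; returns the picture (400x640x3 uint8, red, green, blue); there is no depth.
- calibration(name): a dict with "fx", "fy", "cx", "cy" (pixels), "xyz" and "rotation" of the camera in the world. Camera axes: x right, y up, looking along -z (the intrinsics and any distortion apply to the point x, -y, -z); pixel columns grow to the right and rows downward; lengths in m; the calibration is good to about 2 mm. A picture is of the moment at which its call begins: read the wrist's pose just before it. calibration takes no time and is no camera call; for the wrist camera it gives the pose at the moment of the call.
- sign_off(): hands the job in; it is judged then, once.
The state is a dict: "clock": time; "qpos": joint angles; "qd": joint speeds; "effort": joint torques, N m; "position": TCP position; "ee_rot": TCP orientation; "contact_force": force on the tool from outside, world axes, zero at the start; "moment": the same for the moment, N m; "width": finger opening in m; "gripper_force": force on a finger pad.
Only numpy, scipy, OpenCV 4.12 (cv2) and the standard library are available. Lean on these libraries where they do the work, as an engineer would, in place of code of your own. Each camera call takes 0.05 s, during which the arm holds its last target. There are 200 camera calls.

## Working session

There is one attempt and no reset: what is moved stays moved. The work goes in short steps, Python scripts to look and compute and a tool call to move; the robot and the scene stay as the last step left them, time stands still between calls to the robot, and variables do not carry over. Pictures are saved under pics/ and viewed, at most 10 in all, crops included, and the job is handed in when it is done.

Besides the shell and the picture viewer there is one more tool, called after "Request:" in YAML: its name, and indented under it one key for each argument. apply_moves: Moves the arm, as the interface text tells. Its arguments: {"type":"object","properties":{"steps":{"type":"array","items":{"type":"number"}},"jaw":{"type":"number"},"newtons":{"type":"number"}},"required":["steps"]}

```bash
mkdir -p pics; ls; python3 - <<'E'
from rig import *
import cv2
for n in ("scene","side"):
    im=get_image(n); cv2.imwrite(f"pics/{n}0.png",cv2.cvtColor(im,cv2.COLOR_RGB2BGR)); print(n,calibration(n))
s=get_state(); print(s)
E
```

```text
pics
scene {'fx': 502.52623173502883, 'fy': 502.52623173502883, 'cx': 321.01981129522204, 'cy': 203.57052216632704, 'xyz': array([-0.148092  ,  0.35179351,  0.79827379]), 'rotation': array([-0.37685267, -0.16487329,  0.3894641 ,  0.8240853 ])}
side {'fx': 420.48456705369017, 'fy': 420.48456705369017, 'cx': 318.42371219954487, 'cy': 196.14755927514648, 'xyz': array([ 0.3756034 , -1.09362808,  0.64971774]), 'rotation': array([ 0.87403675,  0.48262668, -0.02396633, -0.05056544])}
{'clock': 0.1, 'qpos': array([-1.25796744e+00,  2.76553480e-01,  1.50600273e+00,  2.06718306e-05,
        1.36071037e+00, -1.20970652e-01]), 'qd': array([-0.00051792, -0.00255933, -0.00190731, -0.00041128,  0.00017667,
        0.00169074]), 'effort': array([ 1.30137669e-03, -4.17698050e+01, -2.46404117e+01, -4.04655202e-04,
        5.79738611e-03,  1.03983263e-05]), 'position': array([ 0.24154354, -0.52124128,  0.20431538]), 'ee_rot': array([-8.34086042e-04,  9.76569444e-01,  2.15200883e-01, -7.01059472e-05]), 'contact_force': array([-0.14218615,  0.44850235,  0.25306717]), 'moment': array([ 0.00924248, -0.04695779,  0.03672947]), 'gripper_force': 0.0, 'width': 0.08536628589336183}
```

View pics/scene0.png

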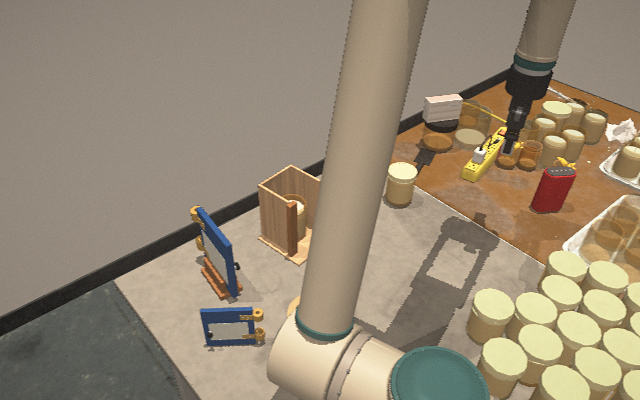

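View pics/side0.png

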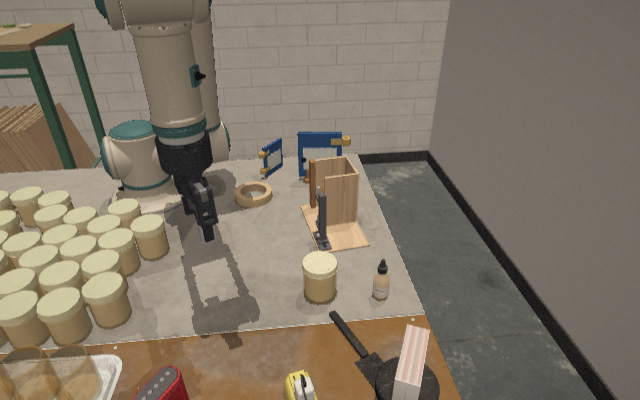

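The scene view shows the blue door in its rack at about (215,250), with its brass sockets at the far end (195,225). A small decoy door is at (232,327), the box is at (290,215), and its right part is hidden by the arm. The side view shows the door at (322,150), and the box with its dark post at (322,215).

```bash
cat > h.py <<'E'
import numpy as np, cv2
from scipy.spatial.transform import Rotation as R
def q2R(q): return R.from_quat([q[1],q[2],q[3],q[0]]).as_matrix()
def ray(c,u,v):
    d=np.array([(u-c['cx'])/c['fx'],-(v-c['cy'])/c['fy'],-1.]); d=q2R(c['rotation'])@d
    return np.array(c['xyz']),d/np.linalg.norm(d)
def onz(c,u,v,z):
    o,d=ray(c,u,v); return o+d*(z-o[2])/d[2]
def tri(c1,p1,c2,p2):
    o,d=ray(c1,*p1); o2,e=ray(c2,*p2)
    t=np.linalg.lstsq(np.c_[d,-e],o2-o,rcond=None)[0]
    a=o+d*t[0]; b=o2+e*t[1]; return (a+b)/2,np.linalg.norm(a-b)
def pix(c,p):
    q=q2R(c['rotation']).T@(np.array(p)-c['xyz']); return c['cx']+c['fx']*q[0]/-q[2], c['cy']-c['fy']*q[1]/-q[2]
E
python3 - <<'E'
import cv2,numpy as np
a=cv2.imread('pics/scene0.png')[155:305,180:330]; b=cv2.imread('pics/side0.png')[125:255,255:385]
a=cv2.resize(a,(590,590),interpolation=cv2.INTER_CUBIC)
b=cv2.resize(b,(590,590),interpolation=cv2.INTER_CUBIC)
cv2.imwrite('pics/ca.png',a);cv2.imwrite('pics/cb.png',b)
E
```

```text
(no output)
```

View pics/ca.png

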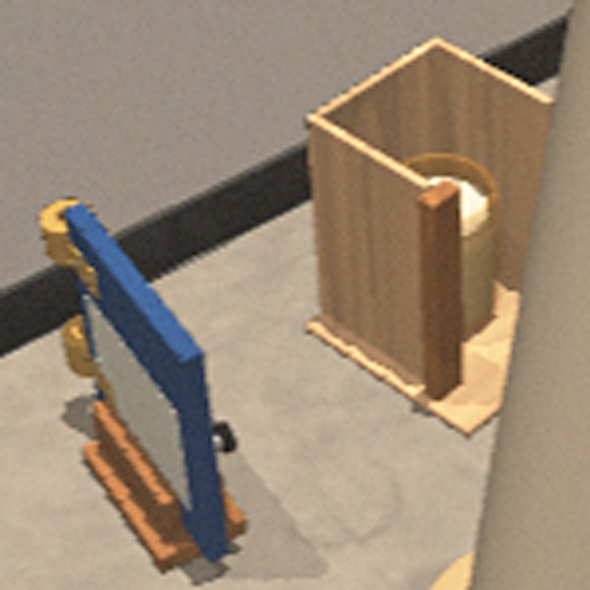

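View pics/cb.png

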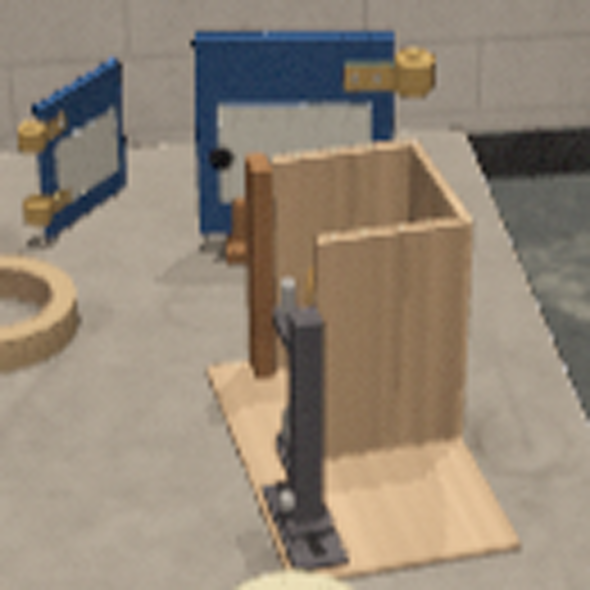

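The crops show the door's top strip running from (77,207) to (196,357) in the scene crop. The box rim corners are at (308,118) and (437,40), with the stop at (440,190). In the side crop the pintles are at (288,282) and (288,492).

```bash
python3 - <<'E'
from rig import *
from h import *
np.set_printoptions(precision=4,suppress=True)
S=calibration('scene');D=calibration('side')
s=lambda u,v:(180+u/3.933,155+v/3.933)
d=lambda u,v:(255+u/4.538,125+v/4.538)
def P(n,c,p,z): print(n,onz(c,*p,z))
P('door sock top',S,s(75,209),.157);P('door free top',S,s(196,357),.157)
P('side free top',D,d(195,37),.157);P('side sock top',D,d(394,36),.157)
P('upper barrel top S',S,s(60,215),.161)
for n,p in dict(BL=(308,119),BR=(437,40),stopL=(422,190),stopR=(458,190)).items(): P(n,S,s(*p),.15)
P('base corner S',S,s(470,434),.005);P('basebackleft',S,s(308,327),.005)
for n,p in dict(FR=(318,240),BR=(470,220),BL=(414,143),stop=(258,157)).items(): P('side '+n,D,d(*p),.15)
P('base FR',D,d(292,572),.0);P('base BR',D,d(519,547),0.);P('base FL',D,d(210,372),0.)
P('tipU',D,d(289,282),.143);P('tipL',D,d(288,492),.063);P('posttop',D,d(308,316),.145)
print('BL tri',tri(S,s(308,119),D,d(414,143)))
E
```

```text
door sock top [0.5587 0.0265 0.157 ]
door free top [0.4331 0.0386 0.157 ]
side free top [0.4389 0.0303 0.157 ]
side sock top [0.5646 0.0158 0.157 ]
upper barrel top S [0.555  0.0365 0.161 ]
BL [ 0.5514 -0.1096  0.15  ]
BR [ 0.5637 -0.2073  0.15  ]
stopL [ 0.4665 -0.1193  0.15  ]
stopR [ 0.4548 -0.1334  0.15  ]
base corner S [ 0.4253 -0.116   0.005 ]
basebackleft [ 0.55   -0.0981  0.005 ]
side FR [ 0.4856 -0.2253  0.15  ]
side BR [ 0.5692 -0.214   0.15  ]
side BL [ 0.5547 -0.1203  0.15  ]
side stop [ 0.4636 -0.1265  0.15  ]
base FR [ 0.4608 -0.3142  0.    ]
base BR [ 0.5843 -0.3081  0.    ]
base FL [ 0.4324 -0.1186  0.    ]
tipU [ 0.4669 -0.2546  0.143 ]
tipL [ 0.4576 -0.3271  0.063 ]
posttop [ 0.4722 -0.2919  0.145 ]
BL tri (array([ 0.556 , -0.1125,  0.1459]), np.float64(0.000288188545498716))
```

Request:
apply_moves:
  steps: [2,3,4,7,4,6,8,14,5,9,12,21,5,12,16,28,5,15,17,35,5,17,17,42,5,19,17,49,5,20,17,56]

```text
clock: 0.77
position: [0.2918, -0.3186, 0.3772]
ee_rot: [0.001, 0.759, 0.652, 0.0]
contact_force: [0.5, -0.3, 0.3]
width: 0.0852
gripper_force: 0.0
```

```bash
python3 - <<'E'
from rig import *
from h import *
np.set_printoptions(precision=4,suppress=True)
s=get_state();c=calibration('wrist')
print(s['clock'],s['position'],s['ee_rot'],s['qpos'])
T=q2R(s['ee_rot']);print('cam in tool',T.T@(c['xyz']-s['position']));print('look dir tool',T.T@(q2R(c['rotation'])@[0,0,-1]), 'up',T.T@(q2R(c['rotation'])@[0,1,0]),c['fx'],c['cx'],c['cy'])
for p in [(.462,-.26,.143),(.5,.03,.157)]: print(pix(c,p))
E
```

```text
0.7667 [ 0.2918 -0.3186  0.3772] [0.0014 0.7585 0.6516 0.0003] [-0.9917 -0.0002  1.4253  0.0011  1.7137 -0.8402]
cam in tool [ 0.0657  0.0004 -0.1686]
look dir tool [-0.2618 -0.0006  0.9651] up [ 0.9651 -0.0006  0.2618] 345.54401473154394 313.06554478583803 193.8288953494793
(np.float64(455.83736113156874), np.float64(83.18102975871416))
(np.float64(492.75018002645606), np.float64(-278.5065998712102))
```

Request:
apply_moves:
  steps: [4,2,0,-7,8,3,0,-14,12,5,0,-21,15,6,0,-28,16,7,0,-35,16,8,0,-42,16,8,0,-49,16,8,0,-56]

```text
clock: 1.43
position: [0.4522, -0.2407, 0.3744]
ee_rot: [-0.001, 0.972, 0.233, -0.001]
contact_force: [0.1, 0.0, -0.7]
width: 0.085
gripper_force: 0.0
```

Request:
apply_moves:
  steps: [0,0,-1,-7,0,0,-1,-14,0,0,-1,-21,0,0,-1,-28,0,0,-1,-31,0,0,-1,-31,0,0,-1,-31]

```text
clock: 2.02
position: [0.4516, -0.2417, 0.3648]
ee_rot: [-0.0, 0.999, -0.032, -0.0]
contact_force: [0.3, 1.2, -0.1]
width: 0.0854
gripper_force: 0.0
```

```bash
python3 - <<'E'
from rig import *
from h import *
np.set_printoptions(precision=4,suppress=True)
s=get_state();c=calibration('wrist');im=get_image('wrist')
print(s['clock'],s['position'],s['ee_rot'],s['qpos'])
cv2.imwrite('pics/w1.png',cv2.cvtColor(im,cv2.COLOR_RGB2BGR))
import pickle;pickle.dump(c,open('w1.pkl','wb'))
E
```

```text
2.0167 [ 0.4516 -0.2417  0.3648] [-0.0002  0.9995 -0.0323 -0.0003] [-0.6272  0.1311  1.3104 -0.0001  1.7008  1.0081]
```

View pics/w1.png

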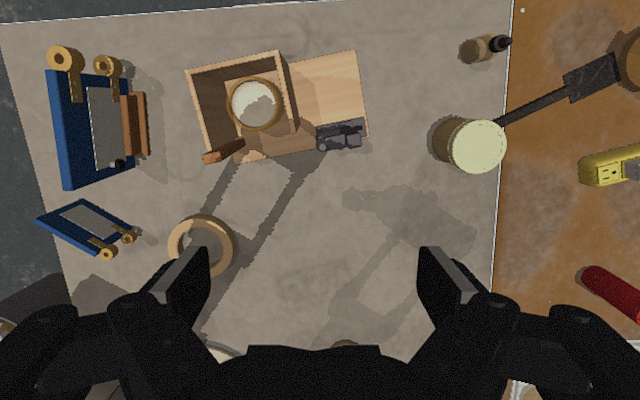

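The wrist view shows the door with its barrels at (65,60) and (107,66), the box at (250,105) and the dark hinge post at (340,135). I'll enlarge both areas in one picture.

```bash
python3 - <<'E'
import cv2,numpy as np
im=cv2.imread('pics/w1.png')
a=cv2.resize(im[110:170,300:380],(800,600),interpolation=cv2.INTER_CUBIC)[0:600,0:800]
a=cv2.resize(im[112:162,305:375],(490,350),interpolation=cv2.INTER_CUBIC)
b=cv2.resize(im[40:200,35:155],(300,400),interpolation=cv2.INTER_CUBIC)
o=np.zeros((400,800,3),np.uint8);o[:400,:300]=b;o[:350,305:795]=np.clip(a.astype(float)*1.8,0,255)
cv2.imwrite('pics/c2.png',o)
E
```

```text
(no output)
```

View pics/c2.png

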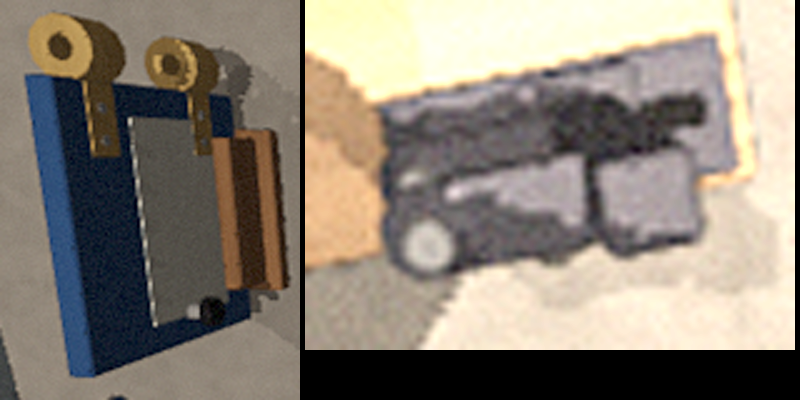

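The crop shows the upper pintle tip at about px (322.6,147), the post top at (354,139), and the barrel bores at (59,58) and (104,65).

```bash
python3 - <<'E'
from rig import *
from h import *
import pickle
np.set_printoptions(precision=4,suppress=True)
c=pickle.load(open('w1.pkl','rb'));D=calibration('side');S=calibration('scene')
f=lambda x,y:(35+x/2.5,40+y/2.5); g=lambda x,y:(305+(x-305)/7,112+y/7)
print('tip',onz(c,*g(428,245),.143),'post',onz(c,*g(650,192),.145),'low',onz(c,*g(410,180),.063))
print('tipTri',tri(c,g(428,245),D,(255+289/4.538,125+283/4.538)))
print('postTri',tri(c,g(650,192),D,(255+308/4.538,125+316/4.538)))
u=onz(c,*f(60,45),.141);l=onz(c,*f(172,63),.061)
print('sock',u,l)
t=[onz(c,*f(*p),.157) for p in [(27,75),(53,80),(100,372),(72,377)]];print(np.array(t))
print('tri BL',tri(S,(180+75/3.933,155+209/3.933),c,f(40,77)),tri(S,(180+196/3.933,155+357/3.933),c,f(86,374)))
for p in [(187,70),(278,50)]: print('box',onz(c,*p,.15))
E
```

```text
tip [ 0.4659 -0.2538  0.143 ] post [ 0.4723 -0.2896  0.145 ] low [ 0.4679 -0.2526  0.063 ]
tipTri (array([ 0.4663, -0.2539,  0.1421]), np.float64(0.0011833119591220928))
postTri (array([ 0.4723, -0.2898,  0.1437]), np.float64(0.0003129360490254817))
sock [0.578  0.0203 0.141 ] [0.578  0.0195 0.061 ]
[[0.565  0.026  0.157 ]
 [0.5624 0.0158 0.157 ]
 [0.4387 0.0269 0.157 ]
 [0.4372 0.04   0.157 ]]
tri BL (array([0.5643, 0.0241, 0.1521]), np.float64(0.00045746124612416797)) (array([0.4372, 0.0366, 0.1526]), np.float64(0.0002423688058257849))
box [ 0.5564 -0.1165  0.15  ]
box [ 0.5697 -0.2134  0.15  ]
```

Request:
apply_moves:
  steps: [1,4,0,-2,2,8,0,-2,3,12,0,-2,4,16,-2,-2,5,20,-6,-2,5,24,-9,-2,5,26.9,-12,-2,5,26.9,-12,-2]

```text
clock: 2.73
position: [0.5001, 0.0302, 0.2426]
ee_rot: [-0.001, 0.999, -0.049, -0.002]
contact_force: [-1.2, 0.5, -0.7]
width: 0.0854
gripper_force: 0.0
```

```bash
python3 - <<'E'
from rig import *
from h import *
import pickle
np.set_printoptions(precision=4,suppress=True)
c=pickle.load(open('w1.pkl','rb'))
for p in [(200,245),(167,245),(233,245),(200,213)]: print('ring',onz(c,*p,.02), np.hypot(*(onz(c,*p,.02)-[.466,-.2538,.02])[:2]))
print('ring tri',tri(c,(200,214),calibration('side'),(268,186)),tri(c,(167,245),calibration('side'),(253,181)))
s=get_state();c=calibration('wrist');im=get_image('wrist');print(s['position'],s['ee_rot'],s['qpos'])
cv2.imwrite('pics/w2.png',cv2.cvtColor(im,cv2.COLOR_RGB2BGR)); pickle.dump(c,open('w2.pkl','wb'))
E
```

```text
ring [ 0.3052 -0.051   0.02  ] 0.25886547191732256
ring [0.3086 0.0019 0.02  ] 0.30025633315079914
ring [ 0.3018 -0.1038  0.02  ] 0.22242726835558166
ring [ 0.3588 -0.0591  0.02  ] 0.2223045073294351
ring tri (array([ 0.3524, -0.0619,  0.0366]), np.float64(0.019285116533626863)) (array([0.303 , 0.0042, 0.0196]), np.float64(0.010254520086653566))
[0.5001 0.0302 0.2426] [-0.0007  0.9988 -0.0491 -0.0017] [-0.0796  0.1455  1.585   0.0013  1.4145  1.5891]
```

View pics/w2.png

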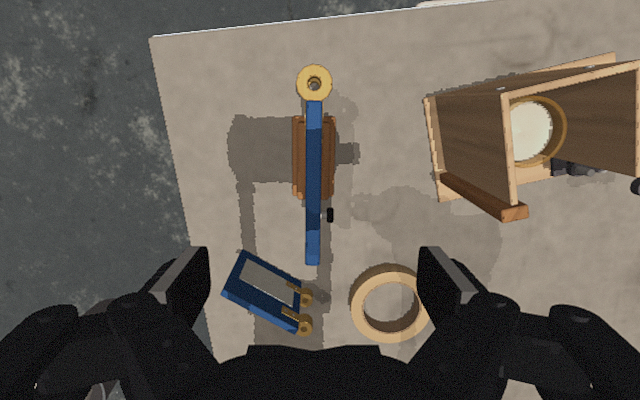

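The door is seen edge-on from above: barrel bore at (314,83), top edge from (314,100) to (312,262). The tape ring is clear of the door's swing.

```bash
python3 - <<'E'
from h import *
import pickle
np.set_printoptions(precision=4,suppress=True)
c=pickle.load(open('w2.pkl','rb'));im=cv2.imread('pics/w2.png').astype(int)
h=cv2.cvtColor(im.astype(np.uint8),cv2.COLOR_BGR2HSV)
m=((h[...,0]>100)&(h[...,0]<125)&(h[...,1]>120)); m[:,:290]=0;m[:,345:]=0;m[270:]=0
pts=[]
ys=np.where(m.sum(1)>5)[0];print(ys.min(),ys.max())
for y in (110,150,190,230,255):
    x=np.where(m[y])[0];print(y,x.min(),x.max());pts+= [onz(c,x.min()+.0,y+.5,.157),onz(c,x.max()+1.,y+.5,.157)]
print(np.array(pts))
g=((h[...,0]>15)&(h[...,0]<32)&(h[...,1]>110)&(h[...,2]>90)); g[:,:290]=0;g[:,340:]=0;g[:60]=0;g[103:]=0
yy,xx=np.where(g);print(xx.min(),xx.max(),yy.min(),yy.max())
u=(xx.min()+xx.max()+1)/2;r=(xx.max()+1-xx.min())/2;v=yy.min()+r
print('bar',u,v,r,onz(c,u,v,.141),'top edge ends',onz(c,314,ys.min(),.157),onz(c,313,ys.max()+1,.157))
E
```

```text
101 264
110 306 321
150 306 320
190 306 320
230 306 319
255 306 319
[[0.5592 0.0291 0.157 ]
 [0.5581 0.0177 0.157 ]
 [0.5307 0.032  0.157 ]
 [0.5296 0.021  0.157 ]
 [0.5004 0.0352 0.157 ]
 [0.4993 0.0238 0.157 ]
 [0.4681 0.0385 0.157 ]
 [0.467  0.0276 0.157 ]
 [0.4468 0.0407 0.157 ]
 [0.4457 0.0296 0.157 ]]
296 331 64 100
bar 314.0 82.0 18.0 [0.5787 0.0214 0.141 ] top edge ends [0.5652 0.0228 0.157 ] [0.4379 0.036  0.157 ]
```

Request:
apply_moves:
  steps: [0.1,-0.1,-4,-0.4,0.1,-0.1,-8,-0.4,0.1,-0.1,-10,-0.4,0.1,-0.1,-11.5,-0.4,0.1,-0.1,-12,-0.4,0.1,-0.1,-12,-0.4]

```text
clock: 3.28
position: [0.5019, 0.0261, 0.124]
ee_rot: [0.0, 0.999, -0.054, -0.001]
contact_force: [0.2, -0.0, 0.5]
width: 0.0855
gripper_force: 0.0
```

Request:
apply_moves:
  steps: [0,0,0,0,0,0,0,0,0,0,0,0,0,0,0,0,0,0,0,0,0,0,0,0,0,0,0,0,0,0,0,0]
  jaw: 255
  newtons: 60

```text
clock: 3.95
position: [0.503, 0.0262, 0.1258]
ee_rot: [0.0, 0.999, -0.054, 0.001]
contact_force: [-0.2, 0.3, 5.3]
width: 0.0096
gripper_force: 59.2
```

Request:
apply_moves:
  steps: [0,0,0.7,0,0,0,1.5,0,0,0,2.5,0,0,0,4,0,0,0,5.5,0,0,0,7,0,0,0,8,0,0,0,8,0]

```text
clock: 4.62
position: [0.5044, 0.0261, 0.2079]
ee_rot: [0.0, 0.999, -0.054, 0.003]
contact_force: [-0.1, 1.4, -1.1]
width: 0.0097
gripper_force: 58.7
```

```bash
cat > look.py <<'E'
from rig import *
from h import *
import pickle,sys
np.set_printoptions(precision=4,suppress=True)
n=sys.argv[1]
s=get_state();c=calibration('wrist');im=get_image('wrist')
cv2.imwrite(f'pics/{n}.png',cv2.cvtColor(im,cv2.COLOR_RGB2BGR)); pickle.dump((s,c),open(n+'.pkl','wb'))
print(s['clock'],s['position'],s['ee_rot'],s['contact_force'],s['moment'],s['width'],s['qpos'])
h=cv2.cvtColor(im,cv2.COLOR_RGB2HSV)
g=((h[...,0]>15)&(h[...,0]<32)&(h[...,1]>110)&(h[...,2]>90)).astype(np.uint8)
k,L,st,ce=cv2.connectedComponentsWithStats(g)
for i in range(1,k):
    if st[i,4]>250 and st[i,1]<200: print('yellow',st[i],ce[i])
E
python3 look.py w3
```

```text
4.6167 [0.5044 0.0261 0.2079] [ 0.0001  0.9985 -0.054   0.0027] [-0.1338  1.4225 -1.079 ] [-0.03   -0.0431  0.0293] 0.009715301634190439 [-0.0861  0.1655  1.6467 -0.0001  1.324   1.5928]
yellow [ 281   45   63  136 3138] [311.5911  79.9433]
yellow [ 530  100   61   80 1148] [568.5915 141.0157]
```

View pics/w3.png

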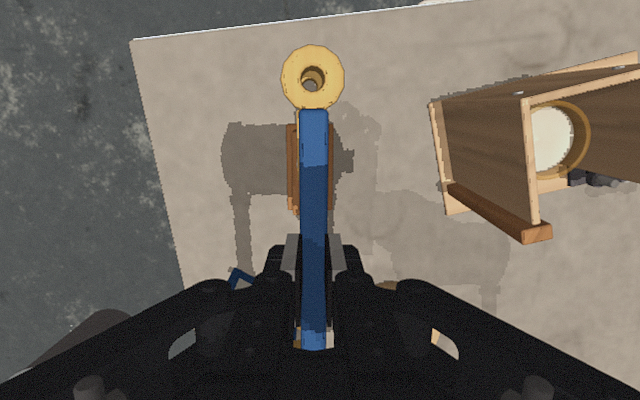

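The door is held, with its barrel disc centred near (312,77) and the bore at (311,79). I'll lift it clear and carry it to a place in front of the hinge.

Request:
apply_moves:
  steps: [0,0,2.5,0,0,0,5,0,-1,-0.5,7.5,0,-3,-2,8.5,0,-5.5,-4,8.5,0,-8,-6.5,8.5,0,-10.5,-9.5,8.5,0,-13,-12.5,8.5,0]

```text
clock: 5.33
position: [0.3708, -0.0991, 0.2892]
ee_rot: [-0.0, 0.999, -0.053, -0.001]
contact_force: [1.0, -0.8, -1.3]
width: 0.0093
gripper_force: 58.9
```

Request:
apply_moves:
  steps: [-2,-3,0,0,-3.5,-6,0,0,-4.2,-9,-1,0,-4.2,-12,-3,0,-4.2,-14,-6,0,-4.2,-15.3,-8.5,0,-4.2,-15.8,-11,0,-4.2,-15.8,-12.7,0]

```text
clock: 6.0
position: [0.3291, -0.2569, 0.1599]
ee_rot: [-0.001, 0.998, -0.055, -0.002]
contact_force: [-0.4, 0.8, -1.7]
width: 0.0096
gripper_force: 58.9
```

Request:
apply_moves:
  steps: [0,0,0,0,0,0,0,0,0,0,0,0,0,0,0,0]

```text
clock: 6.33
position: [0.3315, -0.2573, 0.1644]
ee_rot: [0.001, 0.999, -0.054, 0.001]
contact_force: [-0.1, 0.3, -1.8]
width: 0.0093
gripper_force: 58.9
```

```bash
python3 look.py w4; python3 - <<'E'
from h import *
import pickle
s,c=pickle.load(open('w3.pkl','rb'))
for n,(u,v) in dict(w3=(312.5,77)).items():
    for z in (.222,.225): print(onz(c,u,v,z)-s['position'])
E
```

```text
6.3333 [ 0.3315 -0.2573  0.1644] [ 0.001   0.9986 -0.0537  0.001 ] [-0.0609  0.315  -1.7723] [-0.0034  0.0487  0.0087] 0.009305088079951191 [-0.8261  0.068   1.8765 -0.0001  1.1943  0.8522]
yellow [ 281   45   63  136 3110] [311.6814  79.6524]
[ 0.07536543 -0.00833026  0.01411958]
[ 0.07516737 -0.00831224  0.01711958]
```

View pics/w4.png

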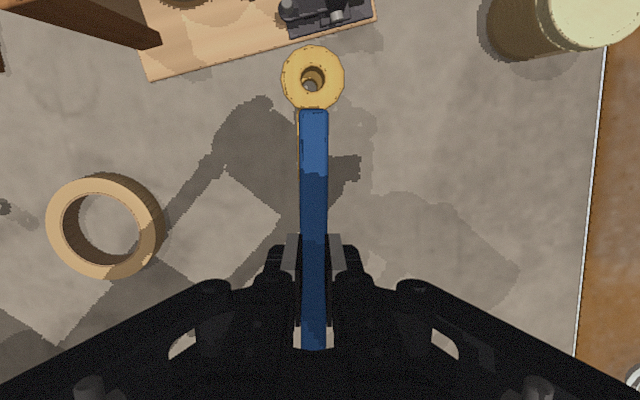

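The door hangs level, its barrel centred at (312,77). Part of the post and the lower pintle show at the top edge, near (336,16). I'll check these against the predictions.

```bash
python3 - <<'E'
from h import *
import pickle
np.set_printoptions(precision=4,suppress=True)
s,c=pickle.load(open('w4.pkl','rb'))
b=onz(c,312.5,77,.1796);print('barrel',b,b-s['position'])
for p in [(.466,-.2538,.063),(.466,-.2538,.143),(.466,-.2538,.045)]: print(p,pix(c,p))
im=cv2.imread('pics/w4.png')
print('obs', onz(c,336,11,.063))
h=cv2.cvtColor(im,cv2.COLOR_BGR2GRAY)[0:40:3,300:376:3];print(h)
E
```

```text
barrel [ 0.4068 -0.2656  0.1796] [ 0.0753 -0.0083  0.0152]
(0.466, -0.2538, 0.063) (np.float64(286.74646696054526), np.float64(1.860931756631004))
(0.466, -0.2538, 0.143) (np.float64(274.88904407588626), np.float64(-44.13583196962321))
(0.466, -0.2538, 0.045) (np.float64(288.4459490996991), np.float64(8.453483879637645))
obs [ 0.4565 -0.2878  0.063 ]
[[ 70  64  67  66  64  66  61  68  52  32  32  31  29  36  33  30  41  47
   36  39  45  46 100  89 178 147]
 [ 62  66  65  68  66  66  67  63  72  36  35  40  25  38  41  30  61  47
   44  40  44  63 105  98 182 143]
 [ 62  65  66  66  62  65  66  65  67  32  33  40  30  22  29  53  76  31
   83  95 105 101 102 106 161 133]
 [ 65  62  69  70  69  70 102 114  98  71  34  22  26  17  26  82  86  94
   96 105  98 102 101  97 146 144]
 [ 72  67  62  63  92  81  52  38  33  33  33 145 181 149  88  88  90  91
   93  90  86  99 101  98 102 149]
 [113  93  72  51  33  27  36  56  40  31  83 145 172 154 117  86  90  80
   89  87  96  91 100 106  85 164]
 [ 32  35  26  29  48  56  50  63  85  92  63 141 170 136  92  83  60  77
   89  95  81  65  28 104 162 171]
 [ 56  50  50  41  45  89  92  83  90  86  45  78  58  33  42  88  91  76
   46  60 147 165 152 130 126 104]
 [ 40  51  66  83  85  91  92  60  82  53  32  43  94  91  61  61 147 158
  157 147 128  86 108 121 124 145]
 [ 97  89  94  92  90  96  87  46  86  92  55  34 118 148 163 149 137 105
   95 115 120 123 130 132 130 142]
 [ 91  93  88  95  90  82  79  42  49 152 169 151 137 101  89 104 117 125
  125 122 118 123 130 136 135 136]
 [ 91  93  81  58  58 146 160 143 132 133  92  54 115 125 116 116 123 121
  121 125 124 127 129 136 129 131]
 [ 32 117 146 165 161 143 105  96 122 152 150 146 139 122 122 120 122 123
  127 130 131 133 132 134 127 133]
 [165 149 115  94 113 144 147 144 143 131 131 131 129 124 120 121 123 126
  126 128 134 134 136 131 131 131]]
```

Request:
apply_moves:
  steps: [1,0.2,0,0,2,0.4,0,0,3,0.6,0,0,3,0.6,0,0,3,0.6,0,0,3,0.6,0,0]

```text
clock: 6.88
position: [0.3607, -0.2505, 0.163]
ee_rot: [-0.0, 0.999, -0.054, -0.0]
contact_force: [1.1, 0.1, -1.4]
width: 0.0094
gripper_force: 58.9
```

```bash
python3 look.py w5; python3 - <<'E'
from h import *
import pickle
np.set_printoptions(precision=4,suppress=True)
s,c=pickle.load(open('w5.pkl','rb'))
b=onz(c,312.5,77,s['position'][2]+.0152);print('barrel',b)
print('pred tip',pix(c,(.466,-.2538,.143)),'r',pix(c,(.466,-.2498,.143)))
im=cv2.imread('pics/w5.png');x=cv2.resize(im[0:120,240:400],(800,600),interpolation=cv2.INTER_CUBIC)
cv2.imwrite('pics/c5.png',np.clip(x*1.3,0,255).astype(np.uint8))
E
```

```text
6.8833 [ 0.3607 -0.2505  0.163 ] [-0.0001  0.9986 -0.0535 -0.0004] [ 1.122   0.1024 -1.4306] [-0.012   0.0275  0.0598] 0.009424895153745172 [-0.7653  0.1015  1.8421 -0.0005  1.1988  0.9128]
yellow [119   0  95  34 859] [167.3714  15.3364]
yellow [ 280   45   64  136 3123] [311.7941  79.4345]
barrel [ 0.4361 -0.2587  0.1782]
pred tip (np.float64(296.313346837905), np.float64(19.50526285180831)) r (np.float64(288.32734764809146), np.float64(20.443855583197376))
```

View pics/c5.png

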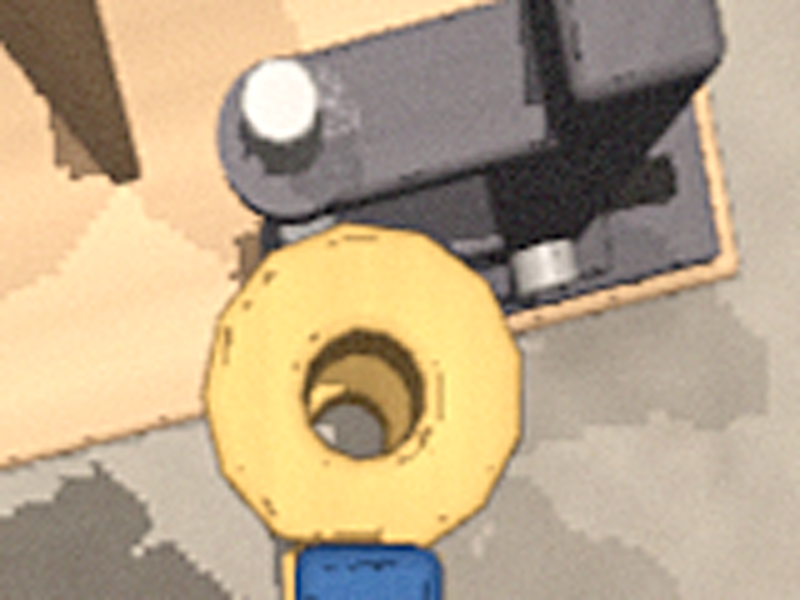

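The tip is at px (296.0,19.6), as predicted to within 0.3 px. The barrel bore centre is at about (312.8,78), so the remaining shift is about (+3.0,+0.5) cm.

Request:
apply_moves:
  steps: [1,0.2,0,0,2,0.35,0,0,3,0.5,0,0,3,0.5,0,0,3,0.5,0,0,3,0.5,0,0]

```text
clock: 7.43
position: [0.3906, -0.2456, 0.1629]
ee_rot: [-0.0, 0.999, -0.054, -0.0]
contact_force: [0.9, 0.2, -1.7]
width: 0.0095
gripper_force: 58.9
```

```bash
python3 look.py w6; python3 - <<'E'
from h import *
import pickle
np.set_printoptions(precision=4,suppress=True)
s,c=pickle.load(open('w6.pkl','rb'))
print('pred tip',pix(c,(.466,-.2538,.143)), 'barrel', onz(c,312.8,78.2,s['position'][2]+.0152))
im=cv2.imread('pics/w6.png'); g=cv2.cvtColor(im,cv2.COLOR_BGR2HSV)
print(g[62:96:2,296:330:2,1]);
E
```

```text
7.4333 [ 0.3906 -0.2456  0.1629] [-0.0001  0.9986 -0.0537 -0.0005] [ 0.9375  0.1684 -1.665 ] [-0.0068  0.0067  0.0177] 0.00952417141509704 [-0.7119  0.1353  1.8016 -0.0004  1.2056  0.9665]
yellow [ 119    0  115   78 1730] [183.1283  43.385 ]
yellow [ 280   45   64  136 2945] [311.547   79.7243]
yellow [514  44  58  68 424] [543.8679  67.9717]
pred tip (np.float64(312.489669410906), np.float64(81.2055080107051)) barrel [ 0.4655 -0.2539  0.1781]
[[120 120 122 121 127 123 122 134 128 120 120 118 121 119 117 122 124]
 [119 120 126 123 123 126 130 132 131 131 130 123 130 121 119 125 121]
 [119 123 120 124 129 132 141 160 142 145 146 130 147 127 115 117 123]
 [116 120 120 129 136 155 152 151 134 175 142 136 148 131 126 119 119]
 [118 118 126 133 142 141 148 168 152 156 134 160 154 141 130 127 117]
 [117 123 127 141 151 108  31  20  25   5  67 136 155 142 125 120 116]
 [118 121 130 136  90  19  17  17  22  22  12  61 126 148 138 126 119]
 [116 131 135  87   7  16  17  15  19  20  14   9  91 162 150 127 122]
 [118 126 152  30  14  20  16  18  19  18  20  18  12 147 147 126 121]
 [121 124 143  25  16  18  19  21  18  18  19  21  24 140 138 123 116]
 [117 126 142  30  15  17  18  18  19  19  18  19  29 148 147 144 125]
 [121 121 131  21  26  19  15  16  19  17  20  27  24 134 132 149 116]
 [122 118 129 141  22  22  18  20  15  18  21  26  67 153 119 131 120]
 [118 121 121 129 135  17  13  17  23  25  20  17 144 127 125 119 118]
 [120 121 124 133 128 147 122  15  25  19  74 150 124 121 117 121 118]
 [118 119 123 120 124 126 131 133 139 139 128 142 132 114 120 121 124]
 [122 123 121 123 122 120 119 128 124 126 123 129 114 117 121 116 125]]
```

The pintle shows through the bore, so I'll lower gently.

Request:
apply_moves:
  steps: [0,0,-0.3,0,0,0,-0.6,0,0,0,-0.8,0,0,0,-0.9,0,0,0,-1.0,0,0,0,-1.1,0,0,0,-1.2,0,0,0,-1.3,0]

```text
clock: 8.15
position: [0.3907, -0.2459, 0.1503]
ee_rot: [0.0, 0.999, -0.054, 0.0]
contact_force: [0.8, 0.2, -1.6]
width: 0.0098
gripper_force: 58.9
```

Request:
apply_moves:
  steps: [0,0,-0.1,0,0,0,-0.2,0,0,0,-0.3,0,0,0,-0.4,0,0,0,-0.5,0,0,0,-0.5,0]

```text
clock: 8.65
position: [0.3907, -0.2457, 0.1449]
ee_rot: [-0.0, 0.999, -0.054, -0.0]
contact_force: [0.3, 0.3, -1.2]
width: 0.0094
gripper_force: 58.9
```

Request:
apply_moves:
  steps: [0,0,-0.15,0,0,0,-0.3,0,0,0,-0.45,0,0,0,-0.6,0,0,0,-0.7,0,0,0,-0.8,0,0,0,-0.8,0]

```text
clock: 9.23
position: [0.3906, -0.2457, 0.1369]
ee_rot: [-0.0, 0.999, -0.054, -0.0]
contact_force: [1.1, -1.1, -1.0]
width: 0.0095
gripper_force: 58.9
```

Request:
apply_moves:
  steps: [0,0,-0.1,0,0,0,-0.2,0,0,0,-0.3,0,0,0,-0.3,0]

```text
clock: 9.57
position: [0.3906, -0.2457, 0.134]
ee_rot: [-0.0, 0.999, -0.054, -0.0]
contact_force: [-0.6, -0.3, -1.5]
width: 0.0096
gripper_force: 58.9
```

Request:
apply_moves:
  steps: [0,0,-0.05,0,0,0,-0.1,0,0,0,-0.15,0,0,0,-0.15,0]

```text
clock: 9.9
position: [0.3902, -0.2457, 0.1329]
ee_rot: [0.0, 0.999, -0.054, -0.0]
contact_force: [-2.6, 1.2, 2.5]
width: 0.0092
gripper_force: 59.4
```

Contact came at the expected home height, so I'll compute the swing arc.

```bash
python3 - <<'E'
import numpy as np
r=7.58;a=173.8;p=lambda d:r*np.array([np.cos(np.radians(a-d)),np.sin(np.radians(a-d))])
for d0 in (0,32,64):
    print(d0,[ (round(float(x),2),round(float(y),2),-d) for d in range(4,33,4) for x,y in [p(d0+d)-p(d0)]])
E
```

```text
0 [(0.08, 0.52, -4), (0.19, 1.04, -8), (0.33, 1.55, -12), (0.52, 2.05, -16), (0.73, 2.53, -20), (0.98, 2.99, -24), (1.27, 3.44, -28), (1.58, 3.87, -32)]
32 [(0.34, 0.4, -4), (0.71, 0.78, -8), (1.1, 1.14, -12), (1.52, 1.46, -16), (1.96, 1.75, -20), (2.42, 2.02, -24), (2.9, 2.25, -28), (3.39, 2.44, -32)]
64 [(0.5, 0.16, -4), (1.02, 0.29, -8), (1.54, 0.38, -12), (2.07, 0.43, -16), (2.59, 0.45, -20), (3.12, 0.43, -24), (3.65, 0.37, -28), (4.17, 0.28, -32)]
```

Request:
apply_moves:
  steps: [0.08,0.52,0.03,-4,0.19,1.04,0.03,-8,0.33,1.55,0.03,-12,0.52,2.05,0.03,-16,0.73,2.53,0.03,-20,0.98,2.99,0.03,-24,1.27,3.44,0.03,-28,1.58,3.87,0.03,-32]

```text
clock: 10.57
position: [0.4068, -0.2072, 0.1331]
ee_rot: [0.0, 0.944, -0.329, 0.0]
contact_force: [-1.0, -0.9, -0.7]
width: 0.0095
gripper_force: 59.2
```

Request:
apply_moves:
  steps: [0.34,0.4,0,-4,0.71,0.78,0,-8,1.1,1.14,0,-12,1.52,1.46,0,-16,1.96,1.75,0,-20,2.42,2.02,0,-24,2.9,2.25,0,-28,3.39,2.44,0,-32]

```text
clock: 11.23
position: [0.4402, -0.1825, 0.1329]
ee_rot: [0.0, 0.817, -0.576, -0.0]
contact_force: [-1.8, 0.1, 0.7]
width: 0.0093
gripper_force: 59.2
```

```bash
python3 look.py w7; python3 - <<'E'
from h import *
import pickle
np.set_printoptions(precision=4,suppress=True)
s,c=pickle.load(open('w7.pkl','rb'))
print('pred tip',pix(c,(.466,-.2538,.143)))
im=cv2.imread('pics/w7.png'); g=cv2.cvtColor(im,cv2.COLOR_BGR2HSV)
print(g[62:96:2,296:330:2,1]);
E
```

```text
11.2333 [ 0.4402 -0.1825  0.1329] [ 0.0002  0.8172 -0.5764 -0.0003] [-1.7819  0.1393  0.7189] [-0.2048  0.3779 -0.0914] 0.009275057823381859 [-0.5387  0.1841  1.8216 -0.0004  1.1365  2.2609]
yellow [ 282   44   65   76 2904] [314.0658  76.7634]
yellow [ 136  128  122  108 3033] [197.0491 181.3201]
pred tip (np.float64(312.6313842314299), np.float64(78.15727875813234))
[[116 120 120 119 121 123 121 123 130 134 134 128 119 120 115 117 119]
 [117 118 119 121 121 131 128 129 133 137 133 126 131 122 115 116 116]
 [120 118 120 117 127 134 140 148 144 145 160 140 131 133 131 116 117]
 [118 115 123 124 125 136 137 195 158 161 153 182 143 138 125 129 118]
 [121 118 124 124 140 153 107  20  28  18  18  92 157 138 145 125 121]
 [117 119 124 134 150  45  15  14  16  14  16  21  57 172 137 130 123]
 [121 116 124 136 107  17  17  15  17  17  17  16  13  69 140 135 128]
 [119 113 128 142  19  17  18  16  15  15  16  14  24  11 129 144 123]
 [116 119 129 161  11  15  15  18  18  18  17  15  18  31 102 146 124]
 [119 117 125 158   9  17  18  17  18  16  16  17  20  19  43 146 122]
 [116 115 123 137  22  17  15  18  17  18  16  18  21  12  20 138 123]
 [119 117 124 129  87  14  14  17  17  18  17  18  17  14 115 128 120]
 [115 120 117 128 143  28  16  16  15  16  17  22  20  35 142 124 120]
 [117 120 114 120 127 145  46   3  19  18  14  22  15 141 132 122 114]
 [117 117 115 116 122 129 132 145  90  39 121  93 141 128 121 116 119]
 [118 114 117 118 115 119 121 129 127 129 128 130 124 121 115 116 122]
 [120 117 114 118 122 120 123 120 119 115 121 123 117 122 115 115 120]]
```

The pintle fills the bore, so the door is seated. I'll close the last degrees slowly while feeling for the stop.

Request:
apply_moves:
  steps: [0.25,0.08,0,-2,0.5,0.16,0,-4,0.76,0.23,0,-6,1.02,0.29,0,-8,1.15,0.31,0,-9,1.15,0.31,0,-9]

```text
clock: 11.78
position: [0.4516, -0.1793, 0.1329]
ee_rot: [0.0, 0.771, -0.637, -0.0]
contact_force: [-1.8, -0.1, 1.6]
width: 0.0091
gripper_force: 59.4
```

Request:
apply_moves:
  steps: [0.13,0.02,0,-1,0.26,0.05,0,-2,0.26,0.05,0,-2]

```text
clock: 12.03
position: [0.4544, -0.1789, 0.1329]
ee_rot: [-0.0, 0.759, -0.651, -0.0]
contact_force: [-1.5, 1.7, 2.1]
width: 0.0092
gripper_force: 59.4
```

Request:
apply_moves:
  steps: [0.13,0.02,0,-1,0.2,0.03,0,-1.5,0.2,0.03,0,-1.5]

```text
clock: 12.28
position: [0.4564, -0.1787, 0.133]
ee_rot: [0.0, 0.751, -0.661, -0.0]
contact_force: [-2.2, 1.2, 3.2]
width: 0.0093
gripper_force: 59.4
```

```bash
python3 -c "
from rig import *
s=get_state();print(s['contact_force'],s['moment'],s['qpos'])"
```

```text
[-2.19971387  1.19676345  3.20684547] [ 0.14389948  0.54629693 -0.11630476] [-5.15169737e-01  2.03732718e-01  1.79531570e+00 -2.94349420e-05
  1.14302247e+00  2.49922634e+00]
```

Request:
apply_moves:
  steps: [0.13,0.01,0,-1,0.13,0.01,0,-1,0.13,0.01,0,-1]

```text
clock: 12.53
position: [0.4565, -0.1786, 0.1329]
ee_rot: [0.001, 0.745, -0.667, -0.001]
contact_force: [-4.2, 0.0, 5.0]
width: 0.0094
gripper_force: 59.7
```

```bash
python3 -c "
from rig import *
s=get_state();print(s['contact_force'],s['moment'],s['qpos'][5])"
```

```text
[-4.21977085  0.03416496  5.0366497 ] [0.03982065 1.07546974 0.15059058] 2.517783606825013
```

The force rose to -4.2 N and the motion stopped, so the door is on its stop. I'll let go, keeping the jaw part open, and lift.

Request:
apply_moves:
  steps: [0,0,0,0,0,0,0,0,0,0,0,0,0,0,0,0,0,0,0,0,0,0,0,0]
  jaw: 150
  newtons: 20

```text
clock: 13.03
position: [0.4581, -0.1788, 0.1329]
ee_rot: [-0.0, 0.745, -0.667, 0.0]
contact_force: [-0.2, 0.1, -0.0]
width: 0.035
gripper_force: 0.0
```

Request:
apply_moves:
  steps: [0,0,0.5,0,0,0,1.5,0,0,0,3,0,0,0,5,0,0,0,7.5,0,0,0,10,0,0,0,12,0,0,0,12,0]

```text
clock: 13.7
position: [0.4604, -0.1801, 0.2585]
ee_rot: [-0.001, 0.745, -0.667, 0.005]
contact_force: [1.2, -0.3, 0.2]
width: 0.0354
gripper_force: 0.0
```

```bash
python3 look.py w8; python3 - <<'E'
from h import *
from rig import *
import pickle
np.set_printoptions(precision=4,suppress=True)
s,c=pickle.load(open('w8.pkl','rb'))
im=cv2.imread('pics/w8.png'); h=cv2.cvtColor(im,cv2.COLOR_BGR2HSV)
m=((h[...,0]>100)&(h[...,0]<125)&(h[...,1]>120)).astype(np.uint8)
k,L,st,ce=cv2.connectedComponentsWithStats(m)
i=1+st[1:,4].argmax();print(st[i])
pts=np.argwhere(L==i)[:,::-1].astype(np.float32);b=cv2.boxPoints(cv2.minAreaRect(pts))
print(b);print(np.array([onz(c,*p,.165) for p in b]))
print('pred home sock top',pix(c,(.466,-.2538,.149)),'pred candle')
print('pred shut door corners (yaw 7.5..8.5 end mids)',[pix(c,(.466-.142*np.sin(np.radians(y)),-.2538+.142*np.cos(np.radians(y)),.165)) for y in (7.5,8.5)])
E
```

```text
13.7 [ 0.4604 -0.1801  0.2585] [-0.0011  0.7449 -0.6671  0.0051] [ 1.2025 -0.2512  0.2294] [-0.033  -0.0091  0.0156] 0.035411015855513935 [-0.5137  0.1198  1.577   0.      1.4345  2.5178]
yellow [301  76  35  46 881] [317.9694  93.9909]
yellow [ 223  134   73   73 1325] [261.4211 167.5585]
[ 311  111   16  157 2141]
[[310.8441 111.0329]
 [324.978  110.8857]
 [326.6038 266.9625]
 [312.4699 267.1097]]
[[ 0.4695 -0.2388  0.165 ]
 [ 0.4591 -0.2401  0.165 ]
 [ 0.4427 -0.1149  0.165 ]
 [ 0.4544 -0.1134  0.165 ]]
pred home sock top (np.float64(317.6814591213697), np.float64(91.26723690890267)) pred candle
pred shut door corners (yaw 7.5..8.5 end mids) [(np.float64(320.6584269818799), np.float64(268.36998586345373)), (np.float64(323.63383370397224), np.float64(268.3017210544069))]
```

Request:
apply_moves:
  steps: [-2,0,2,0,-5,0,4,0,-8,0,6,0,-11,0,8,0,-12,0,9,0,-12,0,9,0]

```text
clock: 14.25
position: [0.3363, -0.1788, 0.3451]
ee_rot: [0.0, 0.744, -0.668, 0.002]
contact_force: [0.1, 0.0, 0.1]
width: 0.035
gripper_force: 0.0
```

```bash
python3 - <<'E'
from h import *
from rig import *
c=calibration('side');im=get_image('side');w=np.array([.466,-.2538,0])
cv2.imwrite('pics/end.png',im[...,::-1])
h=cv2.cvtColor(im,cv2.COLOR_RGB2HSV)
m=((h[...,0]>100)&(h[...,0]<125)&(h[...,1]>120))
y=np.radians(7.1);d=np.array([-np.sin(y),np.cos(y),0])
for t in (.02,.06,.10,.142):
    u,v=pix(c,w+d*t+[0,0,.165]); u2,v2=pix(c,w+d*t+[0,0,.170]); col=np.where(m[:,int(u)])[0]
    print(t,round(u,1),round(v,1),round(v2,1),col[:1],col[-1:],len(col))
s=get_image('scene');hs=cv2.cvtColor(s,cv2.COLOR_RGB2HSV);print(get_state()['clock'],get_state()['contact_force'])
E
```

```text
0.02 316.2 174.7 172.9 [173] [209] 18
0.06 312.5 166.9 165.1 [164] [177] 14
0.1 308.9 159.6 157.8 [157] [208] 26
0.142 305.4 152.4 150.6 [154] [200] 21
14.35 [-0.01214954 -0.05039101 -0.60888707]
```

```bash
python3 -c "
from rig import *
print(sign_off())"
```

```text
the job is handed in; nothing more can be done
None
```

The blue door is hung on both pintles, swung shut against its stop and released, and I handed the job in at about 14.4 s of the 72 s allowed; I got no verdict back.

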